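# Close the grout keeper's bayonet lid

### The arm

A 6-joint arm with a two-finger parallel gripper is mounted at the origin on the work surface. World frame = base frame: x ahead of the robot, y to its left, z up, the work surface at z = 0. Lengths are in m, angles in rad, forces in N, time in s.
With the tool pointing down it reaches from about 0.35 to 0.95 m from the base axis. Payload 17.4 kg.
Tool frame: the origin (TCP) lies at the very end of the fingers, on their centre line; the grasp point (between the pads) lies ctrl.grip_depth behind it (ctrl.grip_depth is the distance from the TCP to the grasp point, in m); z points along the fingers, y is the line along which they close (so a half turn about z gives the same grasp; the last joint's range is limited). The gripper opens to 93 mm and grips with 3 to 60 N. Pads are 15 mm wide; open, the fingers measure 128 mm over their backs; the gripper's body (75 mm by 188 mm) begins 65 mm behind the grasp point.
Start: joints at [-1.287, 0.116, 1.442, -0, 1.584, -0.038], TCP at [0.213, -0.64, 0.219] pointing down, gripper open.
Joint ranges: [-2.83, 2.83], [-0.83, 2.19], [0.07, 2.5], [-1.14, 4.28], [0.01, 3], [-2.97, 2.97]. Speed limits (rad/s): [1.89, 1.89, 2.22, 3.14, 3.14, 3.14].

### API

Orientations are given as a unit quaternion [x, y, z, w].
In Python, from bench import ctrl gives the robot as it stands.
- The arm moves only by the tool drive_tool, never from a script. Its arguments are lists of equal length, an entry for each row: "travel": the shift along the tool's x, y, z in m, a list of three; "twist": the turn about the tool's z in degrees; "hand": the finger opening in m, from 0 to 0.093. A call has 1 to 12 rows; each row shifts and turns the commanded pose from where the row before left it, along the tool's axes as they then stand; what a row does not reach is not made up. A row lasts 1/12 s, in which the tool goes at most 41.7 mm and 7.16 degrees, less where a joint would pass 70% of its speed; a pose out of reach is approached as far as the arm can. A call is refused whole if a number of a shift passes 0.0417 or a number of a turn 7.16, either way. A call with a gripper value outside its range is refused whole. The fingers move at their own pace and stop on an object; "newtons" is the grip in N (left out, the last holds). Time passes only in rows, so rows that do not move let the fingers close. It gives the time, the measured TCP pose, the force, the opening and the grip force at its end, in the units of the state.
- ctrl.state(): the state, without advancing time (a new reading comes with each control period).
- ctrl.read_camera(name): name is "scene" or "top" or "wrist"; returns a dict with "img" (420x560x3 uint8, red, green, blue), "depth" (420x560 float32, m along the optical axis (not along the pixel's ray), 0 where there is no reading), "K" (3x3 intrinsics, pixels), "k1" (the pictures are not rectified: a ray, as slopes to the right and down, at radius r is drawn at 1 + k1 r^2 times it, then the intrinsics apply), "world_from_camera" (4x4, takes a point from camera to world coordinates). Camera axes: x right, y up, looking along -z (the intrinsics and any distortion apply to the point x, -y, -z); pixel columns grow to the right and rows downward; lengths in m; the calibration is good to about 2 mm. A picture is of the moment at which its call begins.
- ctrl.job_done(): hands the job in; it is judged then, once.
The state is a dict: "clock": time; "q": joint angles; "joint_vel": joint speeds; "joint_torque": joint torques, N m; "position": TCP position; "tcp_rot": TCP orientation; "contact_force": force on the tool from outside, world axes, zero at the start; "torque": the same for the moment, N m; "finger_gap": finger opening in m; "grasp_force": force on a finger pad.
Only numpy, scipy, OpenCV 4.12 (cv2) and the standard library are available. Lean on these libraries where they do the work, as an engineer would, in place of code of your own. Each camera call takes 0.05 s, during which the arm holds its last target. There are 200 camera calls.

### The job

Close the grout keeper on the repair bench so the damp cannot get in: pick up its lid by the bar handle, set it straight into the pot with its two pins through the two gaps of the metal collar, then twist it clockwise (seen from above) until its ramps have pulled it fully tight on the rubber seal and you feel it come up to the stop. Work gently, letting the lid sink as the ramps draw it down and never forcing it up, down or round against the pot; then let go, and leave the other things on the bench where they lie.

Things in the scene. Friction and masses are not known exactly. Their poses are not given: they have to be found in the camera images.
- lid_bar (a point): Centre of the aluminium bar handle of the loose grey lid (about 0.2 kg). Bar: 74 mm along x, 16 mm thick (y), 30 mm high (z, up). It stands on a round flange 104 mm in diameter, 6 mm thick, whose top is 15 mm below this point. Below the flange a plug 60 mm in diameter, 20 mm deep; the lid stands on the plug's flat bottom, 41 mm below this point.
- lid_pins (a point): Point on the lid's axis, 35 mm below the bar's centre, at the height of its two steel pins: 7 mm thick, round-ended, sticking out sideways from the plug along +x and -x (under the two ends of the bar) to 37.5 mm from the axis. The lid is the same after half a turn.
- pot_rim (a point): Centre of the mouth of the round grey pot that is screwed to the bench, 104 mm in diameter, z up, 80 mm above the bench: the nominal rim height. The rim belongs to an aluminium mouth ring on a telescoping neck, set by hand: rim, collar, ramps and seal all stand up to 9 mm higher or lower than nominal, differently each time, but stay put. This is not measured: feel for it.
- pot_gap (a point): Middle of one of the two gaps of the collar inside the mouth ring: 35 mm from the axis on the pot's +x side, nominally 6 mm below the rim; the other is opposite (-x). Ribs on ring and pot and the screwed feet mark both. Each is 24 degrees (14 mm) wide. The collar's clear opening is 64 mm in diameter. The lid's bar must lie along the pot's x axis for the pins to enter.
- pot_stop (a point): Where a pin ends against the stop, 70 degrees (1.22 rad) clockwise of the +x gap, seen from above. Turning there, each ramp's underside falls 4 mm between about 15 and 62 degrees, then is level; the lid must be allowed to sink with it. Anticlockwise a solid wall closes the gap.
- seal (a point): Nominal centre of the black rubber seal ring, 95 mm across, standing 5 mm proud of the rim (with the ring's unknown height); gives 3 N per mm, 4 mm at most. With a ring at nominal height the bar's centre is about 25.5 mm above pot_rim when the lid rests on the seal, pins in the gaps; about 23 mm twisted home; about 37 mm with the pins wrongly standing on the collar.
- grout_float: Bystander: grout float, 240 x 100 mm rubber pad with a wooden grip, 66 mm high; origin under its centre.
- notched_trowel: Bystander: blue plastic notched trowel, 220 x 95 mm, 30 mm high; origin under its centre.
- tile_a: Bystander: white ceramic tile, 100 x 100 x 8 mm; origin under its centre.
- tile_b: Bystander: white ceramic tile, 100 x 100 x 8 mm; origin under its centre.
- scraper: Bystander: steel putty scraper with wooden handle, 172 mm long (along x) with a 50 mm blade, 16 mm high, lying between lid and pot; origin under it, 78 mm from the handle's end.
- primer: Bystander: standing aluminium can, 68 mm in diameter, 130 mm high; origin under its centre.
- bench_clamp: Bystander, fixed: small aluminium bench clamp with a screw and T handle, 50 mm wide, 132 mm high; origin under its centre.

How it is judged:
By the outcome, as a careful person would: the job done as asked, in the order asked, and still so for the second after the job is handed in, with the robot touching nothing.
It also fails if it takes over 64 s, if anything falls off the work surface, if the arm or the gripper's body presses on something with over 40 N, if the wrist force passes 120 N, or if a joint passes its speed limit or range.

## Working session

There is one attempt and no reset: what is moved stays moved. The work goes in short steps, Python scripts to look and compute and a tool call to move; the robot and the scene stay as the last step left them, time stands still between calls to the robot, and variables do not carry over. Pictures are saved under pics/ and viewed, at most 10 in all, crops included, and the job is handed in when it is done.

Besides the shell and the picture viewer there is one more tool, called after ">>>" by a JSON object that holds its "op" and its "data", one argument or row to a line. drive_tool: Moves the arm, as the interface text tells. Its arguments: {"type":"object","properties":{"travel":{"type":"array"},"twist":{"type":"array"},"hand":{"type":"array"},"newtons":{"type":"number"}},"required":["travel","twist","hand"]}

```bash
ls; mkdir -p pics; cat > h.py <<'E'
import numpy as np, cv2
from bench import ctrl
def cam(n,save=None):
    c=ctrl.read_camera(n)
    if save: cv2.imwrite('pics/'+save,c['img'][:,:,::-1])
    return c
def pt(c,u,v,z=None):
    """pixel -> world via plane z, or via depth if z None"""
    K=c['K'];d=np.array([(u-K[0,2])/K[0,0],(v-K[1,2])/K[1,1]]);s=d.copy()
    for _ in range(20): s=d/(1+c['k1']*(s@s))
    ray=np.array([s[0],-s[1],-1.]);T=c['world_from_camera']
    D=T[:3,:3]@ray;o=T[:3,3]
    t=float(c['depth'][int(round(v)),int(round(u))]) if z is None else (z-o[2])/D[2]
    return o+t*D
E
python3 - <<'E'
from h import *
c=cam('top','top1.png');s=cam('scene','scene1.png')
print(ctrl.state(),ctrl.grip_depth,c['K'],c['k1'],c['world_from_camera'])
E
```

```text
pics
{'clock': 0.1, 'q': array([-1.28682522e+00,  1.16459111e-01,  1.44218709e+00,  3.42538344e-05,
        1.58401101e+00, -3.77813631e-02]), 'joint_vel': array([-0.00080113, -0.00232361, -0.00171396, -0.0020815 ,  0.00140267,
       -0.00074394]), 'joint_torque': array([ 3.47502551e-03, -7.22890019e+01, -6.23861933e+01,  7.83728901e-02,
        2.27940112e-02, -1.06512121e-04]), 'position': array([ 0.21341752, -0.64018252,  0.21797185]), 'tcp_rot': array([ 9.87087129e-01,  1.60183382e-01, -4.83595218e-05, -5.30354225e-04]), 'contact_force': array([-0.12870185,  0.13768521, -0.23329213]), 'torque': array([ 0.02240804, -0.00946913, -0.03468759]), 'grasp_force': 0.0, 'finger_gap': 0.09271049435850548} 0.0188 [[424.92523585   0.         281.78500991]
 [  0.         424.92523585 212.58816196]
 [  0.           0.           1.        ]] -0.0702957180266775 [[ 0.0074106   0.99046938 -0.13753363  0.40878264]
 [-0.99989145  0.00909112  0.01159483  0.01453377]
 [ 0.01273466  0.13743278  0.99042923  1.31405655]
 [ 0.          0.          0.          1.        ]]
```

View pics/top1.png

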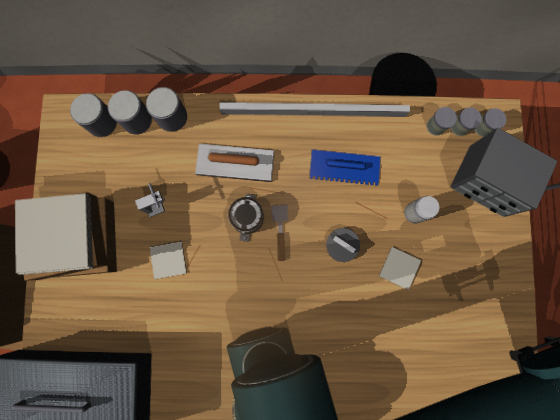

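View pics/scene1.png

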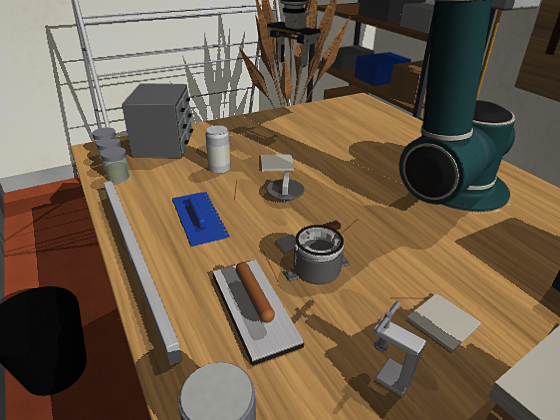

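The top view shows the lid at about (344,244) with its bar running diagonally. The pot is at (246,214), with feet near (257,195) and (245,235), and the scraper lies between them.

```bash
python3 - <<'E'
from h import *
c=cam('top');im=c['img'];g=cv2.cvtColor(im,cv2.COLOR_RGB2GRAY)
x0,y0=322,222
r=g[y0:y0+45,x0:x0+45]; m=(r>130).astype('uint8')
hsv=cv2.cvtColor(im,cv2.COLOR_RGB2HSV)[y0:y0+45,x0:x0+45]; m&=(hsv[...,1]<50)
n,l,s,ce=cv2.connectedComponentsWithStats(m.astype('uint8'));i=1+np.argmax(s[1:,4]);print(s[i],ce[i]+[x0,y0])
cs,_=cv2.findContours((l==i).astype('uint8'),0,2);R=cv2.minAreaRect(cs[0]);b=cv2.boxPoints(R)+[x0,y0]
P=np.array([pt(c,u,v,.056) for u,v in b]);print(P.round(4),P.mean(0), 'depth z',pt(c,*(ce[i]+[x0,y0])))
big=np.hstack([cv2.resize(im[a:a+56,b:b+56],(390,390),interpolation=cv2.INTER_CUBIC) for a,b in((187,218),(217,316))])
cv2.imwrite('pics/crop.png',big[:,:,::-1])
# flat depth-segmented pot: points with z 0.06-0.1
for (u0,v0,zl,zh) in((246,214,.065,.1),(344,244,.018,.035)):
  Q=np.array([pt(c,u,v) for u in range(u0-32,u0+33) for v in range(v0-32,v0+33)])
  q=Q[(Q[:,2]>zl)&(Q[:,2]<zh)];(cx,cy),rad=cv2.minEnclosingCircle(q[:,:2].astype('float32'));print(len(q),cx,cy,rad,np.median(q[:,2]),np.percentile(q[:,2],[5,95]))
E
```

```text
[ 11  14  22  17 112] [343.58928571 243.76785714]
[[ 0.5054 -0.1519  0.056 ]
 [ 0.5164 -0.1593  0.056 ]
 [ 0.477  -0.2188  0.056 ]
 [ 0.4661 -0.2113  0.056 ]] [ 0.49123881 -0.18531523  0.056     ] depth z [ 0.49147231 -0.18398256  0.05902944]
588 0.5757014155387878 0.11055338382720947 0.05419538915157318 0.07976202015575651 [0.07249428 0.08690503]
757 0.49141639471054077 -0.18635766208171844 0.05240228399634361 0.025722905252820505 [0.02179691 0.03036202]
```

View pics/crop.png

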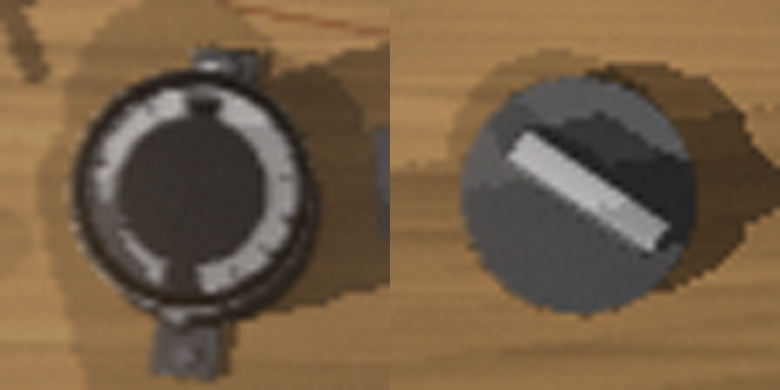

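The crop shows the collar gaps at (205,100) and (180,280), so the pot's x axis lies at about -8° (172°) in world. The bar lies at about 56°. I'll look at the pot from above with the wrist camera first, then go to the lid.

>>> {"op": "drive_tool", "data": {
  "travel": [
    [0.0242,-0.0249,-0.0013],
    [0.0242,-0.0249,-0.0013],
    [0.0242,-0.0249,-0.0013],
    [0.0242,-0.0249,-0.0013],
    [0.0242,-0.0249,-0.0013],
    [0.0242,-0.0249,-0.0013],
    [0.0242,-0.0249,-0.0013],
    [0.0242,-0.0249,-0.0013],
    [0.0242,-0.0249,-0.0013],
    [0.0242,-0.0249,-0.0013],
    [0.0242,-0.0249,-0.0013],
    [0.0242,-0.0249,-0.0013]
  ],
  "twist": [0,0,0,0,0,0,0,0,0,0,0,0],
  "hand": [0.06,0.06,0.06,0.06,0.06,0.06,0.06,0.06,0.06,0.06,0.06,0.06]
}}

```text
clock: 1.15
position: [0.3947, -0.2634, 0.2343]
tcp_rot: [0.987, 0.16, 0.0, 0.0]
contact_force: [1.0, -0.7, -0.3]
finger_gap: 0.0596
grasp_force: 0.0
```

>>> {"op": "drive_tool", "data": {
  "travel": [
    [0.0242,-0.0249,-0.0013],
    [0.0242,-0.0249,-0.0013],
    [0.0242,-0.0249,-0.0013],
    [0.0242,-0.0249,-0.0013],
    [0.0242,-0.0249,-0.0013],
    [0.0242,-0.0249,-0.0013],
    [0.0242,-0.0249,-0.0013],
    [0.0242,-0.0249,-0.0013],
    [0.0242,-0.0249,-0.0013],
    [0.0242,-0.0249,-0.0013],
    [0.0242,-0.0249,-0.0013],
    [0.0242,-0.0249,-0.0013]
  ],
  "twist": [0,0,0,0,0,0,0,0,0,0,0,0],
  "hand": [0.06,0.06,0.06,0.06,0.06,0.06,0.06,0.06,0.06,0.06,0.06,0.06]
}}

```text
clock: 2.15
position: [0.5758, 0.1121, 0.2497]
tcp_rot: [0.987, 0.16, -0.0, 0.0]
contact_force: [-0.4, -0.5, 0.5]
finger_gap: 0.0599
grasp_force: 0.0
```

>>> {"op": "drive_tool", "data": {
  "travel": [
    [0,0,0],
    [0,0,0],
    [0,0,0],
    [0,0,0],
    [0,0,0],
    [0,0,0],
    [0,0,0],
    [0,0,0],
    [0,0,0],
    [0,0,0],
    [0,0,0],
    [0,0,0]
  ],
  "twist": [-7,-7,-7,-7,-7,-7,-7,-7,-7,-7,-7,-7],
  "hand": [0.06,0.06,0.06,0.06,0.06,0.06,0.06,0.06,0.06,0.06,0.06,0.06]
}}

```text
clock: 3.15
position: [0.5754, 0.1103, 0.2496]
tcp_rot: [0.624, 0.781, -0.0, -0.0]
contact_force: [-0.1, -0.4, -0.3]
finger_gap: 0.0596
grasp_force: 0.0
```

>>> {"op": "drive_tool", "data": {
  "travel": [
    [0,0,0],
    [0,0,0],
    [0,0,0],
    [0,0,0],
    [0,0,0],
    [0,0,0],
    [0,0,0],
    [0,0,0],
    [0,0,0],
    [0,0,0],
    [0,0,0],
    [0,0,0]
  ],
  "twist": [-7,-7,-7,-7,-7,-7,-7,-7,-7,-6.5,0,0],
  "hand": [0.06,0.06,0.06,0.06,0.06,0.06,0.06,0.06,0.06,0.06,0.06,0.06]
}}

```text
clock: 4.15
position: [0.5754, 0.1103, 0.2497]
tcp_rot: [0.072, 0.997, -0.0, -0.0]
contact_force: [-1.3, 0.3, 0.0]
finger_gap: 0.0596
grasp_force: 0.0
```

```bash
cat >> h.py <<'E'
def ang(s=None):
    x,y,z,w=(s or ctrl.state())['tcp_rot'];return np.degrees(np.arctan2(2*(x*y+z*w),1-2*(y*y+z*z)))
def totool(d,a):
    """world shift d -> tool-axis shift, tool pointing down with x axis at angle a deg"""
    c,s=np.cos(np.radians(a)),np.sin(np.radians(a));return np.array([d[0]*c+d[1]*s,d[0]*s-d[1]*c,-d[2]])
E
python3 - <<'E'
from h import *
c=cam('wrist','w_pot.png');s=ctrl.state();print(s['clock'],s['position'],ang(s),s['q'].round(2),c['world_from_camera'].round(3),c['K'][0,0])
np.savez('w_pot.npz',**c)
E
```

```text
4.2 [0.57541762 0.11025677 0.2497302 ] 171.6954557098242 [ 0.15 -0.08  1.59  0.    1.63 -1.28] [[ 0.144 -0.953 -0.266  0.501]
 [ 0.99   0.139  0.038  0.12 ]
 [ 0.001 -0.268  0.963  0.416]
 [ 0.     0.     0.     1.   ]] 317.19282787045813
```

View pics/w_pot.png

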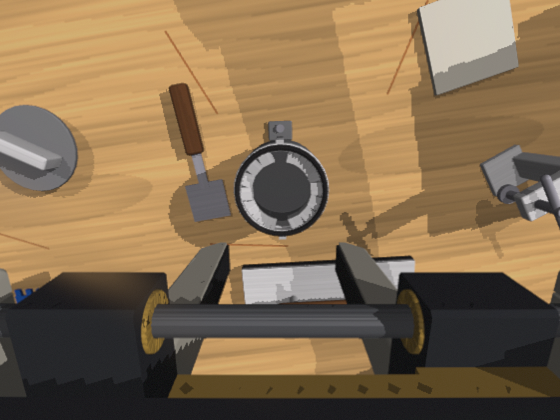

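The wrist view shows the pot at (281,189) with its near foot at (280,130). The scraper lies to its left, and the lid is at (35,150). Next I'll fit the ring by height and check the gap direction in the unwrapped ring.

```bash
python3 - <<'E'
from h import *
c=dict(np.load('w_pot.npz'));im=c['img'];g=cv2.cvtColor(im,cv2.COLOR_RGB2GRAY)
U,V=np.meshgrid(range(225,338),range(120,245))
Q=np.array([pt(c,u,v) for u,v in zip(U.ravel(),V.ravel())]);px=np.c_[U.ravel(),V.ravel()]
near=np.hypot(Q[:,0]-.576,Q[:,1]-.11)<.06
print('hist z',np.histogram(Q[near,2],bins=np.arange(.04,.105,.004)))
m=near&(Q[:,2]>.06)
from scipy.optimize import least_squares
q=Q[m];zt=np.median(q[:,2])
# outer silhouette of ring: angle bins
def fit(pts):
    f=lambda p:np.hypot(pts[:,0]-p[0],pts[:,1]-p[1])-p[2]
    return least_squares(f,[.576,.11,.05],loss='soft_l1',f_scale=.001).x
a=np.arctan2(q[:,1]-.11,q[:,0]-.576);r=np.hypot(q[:,1]-.11,q[:,0]-.576);b=(a//.1).astype(int)
o=np.array([q[b==k][np.argmax(r[b==k])] for k in np.unique(b)]);i=np.array([q[b==k][np.argmin(r[b==k])] for k in np.unique(b)])
print(zt,fit(o),np.median(o[:,2]),fit(i),np.median(i[:,2]))
zz=q[(r>.044)&(r<.050),2];print('seal z',np.percentile(zz,[10,50,90]));zz=q[(r>.033)&(r<.0365),2];print('collar z',np.percentile(zz,[10,50,90]))
# rectified top view at collar height z0, 0.25mm/px
z0=.074;T=c['world_from_camera'];n=480;s=.00025
X=.576+(n/2-np.arange(n))[:,None]*s+np.zeros((1,n));Y=.11+(n/2-np.arange(n))[None,:]*s+np.zeros((n,1))
P=np.stack([X,Y,np.full_like(X,z0)],-1)-T[:3,3];C=P@T[:3,:3]
sx,sy=C[...,0]/-C[...,2],C[...,1]/C[...,2];k=1+c['k1']*(sx**2+sy**2);K=c['K']
mu=(K[0,0]*sx*k+K[0,2]).astype('float32');mv=(K[1,1]*sy*k+K[1,2]).astype('float32')
R=cv2.remap(im,mu,mv,cv2.INTER_CUBIC);cv2.circle(R,(n//2,n//2),2,(255,0,0),-1)
cv2.imwrite('pics/rect.png',R[:,:,::-1])
E
```

```text
hist z (array([  14,    6,   12,   20,   28,   52,   46,  114,  445, 1940,  652,
       1134,    0,    0,    0,    0]), array([0.04 , 0.044, 0.048, 0.052, 0.056, 0.06 , 0.064, 0.068, 0.072,
       0.076, 0.08 , 0.084, 0.088, 0.092, 0.096, 0.1  , 0.104]))
0.07937228851808908 [0.57233379 0.10833376 0.0512671 ] 0.07901203085625444 [0.57301784 0.10830714 0.03227202] 0.0758101774292611
seal z [0.07848066 0.08430986 0.08563738]
collar z [0.0747462  0.07821203 0.07966377]
```

View pics/rect.png

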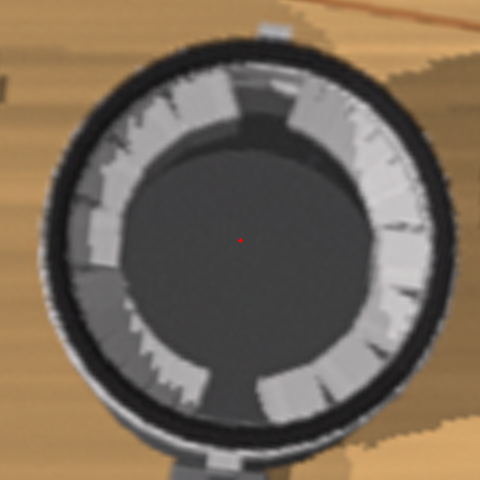

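The collar opening fits at (0.573, 0.108) with radius 32.3 mm, against 32 mm expected. The gap line from gaps and ribs lies at about 173°, and the seal top is at about 0.0845, so the ring is near nominal height. Now to the lid.

>>> {"op": "drive_tool", "data": {
  "travel": [
    [0.0034,-0.0254,0.002],
    [0.0034,-0.0254,0.002],
    [0.0034,-0.0254,0.002],
    [0.0034,-0.0254,0.002],
    [0.0034,-0.0254,0.002],
    [0.0034,-0.0254,0.002],
    [0.0034,-0.0254,0.002],
    [0.0034,-0.0254,0.002],
    [0.0034,-0.0254,0.002],
    [0.0034,-0.0254,0.002],
    [0.0034,-0.0254,0.002],
    [0.0034,-0.0254,0.002]
  ],
  "twist": [0,0,0,0,0,0,0,0,0,0,0,0],
  "hand": [0.06,0.06,0.06,0.06,0.06,0.06,0.06,0.06,0.06,0.06,0.06,0.06]
}}

```text
clock: 5.2
position: [0.4918, -0.187, 0.2258]
tcp_rot: [0.072, 0.997, -0.0, 0.0]
contact_force: [-0.1, 0.4, 1.0]
finger_gap: 0.0599
grasp_force: 0.0
```

>>> {"op": "drive_tool", "data": {
  "travel": [
    [0,0,0],
    [0,0,0],
    [0,0,0],
    [0,0,0],
    [0,0,0],
    [0,0,0],
    [0,0,0],
    [0,0,0],
    [0,0,0],
    [0,0,0],
    [0,0,0],
    [0,0,0]
  ],
  "twist": [7,7,7,7,7,7,7,7,7,7,7,7],
  "hand": [0.06,0.06,0.06,0.06,0.06,0.06,0.06,0.06,0.06,0.06,0.06,0.06]
}}

```text
clock: 6.2
position: [0.4923, -0.1858, 0.2258]
tcp_rot: [0.723, 0.691, -0.0, -0.0]
contact_force: [-0.5, 0.4, 0.3]
finger_gap: 0.0599
grasp_force: 0.0
```

>>> {"op": "drive_tool", "data": {
  "travel": [
    [0,0,0],
    [0,0,0],
    [0,0,0],
    [0,0,0],
    [0,0,0],
    [0,0,0],
    [0,0,0]
  ],
  "twist": [7,7,7,7,3.3,0,0],
  "hand": [0.06,0.06,0.06,0.06,0.06,0.06,0.06]
}}

```text
clock: 6.78
position: [0.4923, -0.1858, 0.2259]
tcp_rot: [0.88, 0.474, 0.0, 0.0]
contact_force: [-0.2, -0.0, 0.0]
finger_gap: 0.0599
grasp_force: 0.0
```

```bash
python3 - <<'E'
from h import *
c=cam('wrist','w_lid.png');s=ctrl.state();print(s['clock'],s['position'],ang(s),s['q'].round(2))
np.savez('w_lid.npz',**c)
E
```

```text
6.8333 [ 0.49229313 -0.18581199  0.22581917] 56.686395071140815 [-0.41 -0.21  1.75 -0.    1.61  0.17]
```

View pics/w_lid.png

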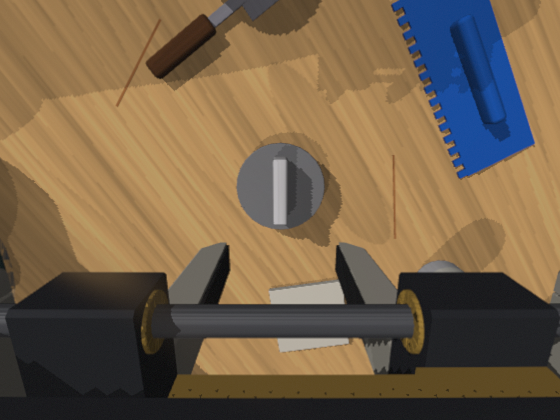

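The lid is at (281,186), with its bar nearly vertical in the image, from (281,158) to (280,223). The tool is therefore aligned with the bar.

```bash
python3 - <<'E'
from h import *
from scipy.optimize import least_squares
c=dict(np.load('w_lid.npz'));im=c['img'];s=ctrl.state()
p0,a0=s['position'],ang(s)
g=cv2.cvtColor(im,cv2.COLOR_RGB2GRAY);hs=cv2.cvtColor(im,cv2.COLOR_RGB2HSV)
x0,y0,x1,y1=262,148,302,235
m=((g[y0:y1,x0:x1]>125)&(hs[y0:y1,x0:x1,1]<60)).astype('uint8')
n,l,st,ce=cv2.connectedComponentsWithStats(m);i=1+np.argmax(st[1:,4]);print(st[i])
cs,_=cv2.findContours((l==i).astype('uint8'),0,2);R=cv2.minAreaRect(cs[0]);b=cv2.boxPoints(R)+[x0,y0];print(R)
P=np.array([pt(c,u,v,.056) for u,v in b]);ed=P[1:]-P[:-1];k=np.argmax(np.hypot(ed[:,0],ed[:,1]))
print('bar c',P.mean(0),'len',np.hypot(*ed[k][:2]),'ang',np.degrees(np.arctan2(ed[k][1],ed[k][0])))
# flange: points with depth z .018-.035, circle
U,V=np.meshgrid(range(225,338),range(130,240))
Q=np.array([pt(c,u,v) for u,v in zip(U.ravel(),V.ravel())])
q=Q[(Q[:,2]>.015)&(Q[:,2]<.07)&(np.hypot(Q[:,0]-.491,Q[:,1]+.186)<.06)]
r=np.hypot(q[:,0]-.491,q[:,1]+.186);bb=(np.arctan2(q[:,1]+.186,q[:,0]-.491)//.1).astype(int)
o=np.array([q[bb==k][np.argmax(r[bb==k])] for k in np.unique(bb)])
f=lambda p:np.hypot(o[:,0]-p[0],o[:,1]-p[1])-p[2];F=least_squares(f,[.491,-.186,.05],loss='soft_l1',f_scale=.001).x
print('flange',F)
print('bar-tcp in tool',totool(P.mean(0)-p0,a0),'flange',totool(np.r_[F[:2],0]-p0,a0),'barz',np.median(q[r<.006,2]),'flz',np.median(q[(r>.03)&(r<.045),2]))
E
```

```text
[ 11  11  13  66 853]
((17.0, 43.5), (65.0, 12.0), 90.0)
bar c [ 0.48875515 -0.18486181  0.056     ] len 0.07187854244790112 ang -123.2330533793341
flange [ 0.48944917 -0.18617809  0.05149216]
bar-tcp in tool [-0.00114909 -0.00347847  0.16981917] flange [-0.0018679  -0.00217556  0.22581917] barz 0.05579061804182095 flz 0.025864395596142786
```

>>> {"op": "drive_tool", "data": {
  "travel": [
    [-0.0014,-0.0028,0.03],
    [0,0,0.03],
    [0,0,0.03],
    [0,0,0.03],
    [0,0,0.03],
    [0,0,0.02],
    [0,0,0.015],
    [0,0,0.01],
    [0,0,0],
    [0,0,0]
  ],
  "twist": [0,0,0,0,0,0,0,0,0,0],
  "hand": [0.06,0.06,0.06,0.06,0.06,0.06,0.06,0.06,0.06,0.06]
}}

```text
clock: 7.67
position: [0.4893, -0.1855, 0.0312]
tcp_rot: [0.88, 0.475, -0.0, -0.0]
contact_force: [-0.5, -0.2, 0.3]
finger_gap: 0.0597
grasp_force: 0.0
```

>>> {"op": "drive_tool", "data": {
  "travel": [
    [0,0,0],
    [0,0,0],
    [0,0,0],
    [0,0,0],
    [0,0,0],
    [0,0,0],
    [0,0,0],
    [0,0,0],
    [0,0,0],
    [0,0,0]
  ],
  "twist": [0,0,0,0,0,0,0,0,0,0],
  "hand": [0.03,0.025,0.022,0.02,0.018,0.016,0.014,0.012,0.01,0.01],
  "newtons": 40
}}

```text
clock: 8.5
position: [0.4892, -0.1855, 0.0309]
tcp_rot: [0.88, 0.474, 0.0, 0.0]
contact_force: [0.7, -0.8, 0.5]
finger_gap: 0.0154
grasp_force: 40.0
```

>>> {"op": "drive_tool", "data": {
  "travel": [
    [0,0,-0.005],
    [0,0,-0.015],
    [0,0,-0.025],
    [0,0,-0.025],
    [0,0,-0.025],
    [0,0,-0.025],
    [0,0,-0.02],
    [0,0,-0.005],
    [0,0,0],
    [0,0,0]
  ],
  "twist": [0,0,0,0,0,0,0,0,0,0],
  "hand": [0.01,0.01,0.01,0.01,0.01,0.01,0.01,0.01,0.01,0.01]
}}

```text
clock: 9.33
position: [0.4889, -0.1853, 0.1747]
tcp_rot: [0.88, 0.474, -0.0, -0.0]
contact_force: [0.0, -0.0, -2.0]
finger_gap: 0.0159
grasp_force: 40.0
```

```bash
python3 - <<'E'
from h import *
c=cam('wrist','w_held.png');s=ctrl.state();print(s['clock'],s['position'],ang(s),s['contact_force'],s['finger_gap']);np.savez('w_held.npz',**c)
E
```

```text
9.3833 [ 0.48872507 -0.18522397  0.17420003] 56.635818014877394 [-0.1590634  -0.14889397 -3.20692151] 0.01571567064825003
```

View pics/w_held.png

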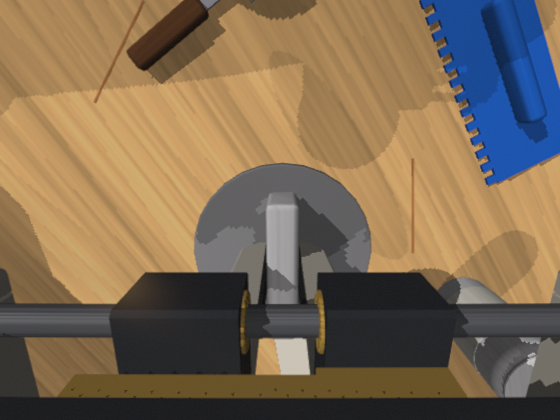

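The lid is held upright and level, with its flange spanning columns 195–371 and its top edge at row 163. The bar is centred at column 283. I'll fit the flange edge in the tool frame to calibrate the wrist camera against the pot sighting.

```bash
python3 - <<'E'
from h import *
from scipy.optimize import least_squares
c=dict(np.load('w_held.npz'));s=ctrl.state();p0,a0=s['position'],ang(s);zf=p0[2]-.005
d=c['depth'];e=[];zs=[]
for v in range(166,262,3):
    row=np.array([pt(c,u,v)[2] for u in range(170,400)])
    ok=np.where(row>zf-.02)[0]
    if len(ok): e+=[(170+ok[0]-.5,v),(170+ok[-1]+.5,v)]
for u in range(225,340,4):
    col=np.array([pt(c,u,v)[2] for v in range(140,220)]);ok=np.where(col>zf-.02)[0]
    if len(ok): e.append((u,140+ok[0]-.5))
P=np.array([pt(c,u,v,zf) for u,v in e])
t=np.array([totool(p-p0,a0) for p in P])
f=lambda p:np.hypot(t[:,0]-p[0],t[:,1]-p[1])-p[2];F=least_squares(f,[0,0,.05],loss='soft_l1',f_scale=.0005)
print('flange in tool',F.x,'res',np.median(abs(F.fun)))
# bar edges at bar top z=p0z+.025, row 215
g=cv2.cvtColor(c['img'],cv2.COLOR_RGB2GRAY).astype(float)
for v in(206,212):
    gr=np.gradient(cv2.GaussianBlur(g,(3,3),0)[v]);l=255+np.argmax(gr[255:283]);r=283+np.argmin(gr[283:310])
    print(v,l,r,[totool(pt(c,u,v,p0[2]+.025)-p0,a0).round(4) for u in(l,r)])
# bar angle in tool: depth zs, flange tilt
fz=lambda u,v:np.median([pt(c,u+i,v+j)[2] for i in(-3,0,3) for j in(-3,0,3)])
print('z',fz(215,235),fz(350,235),fz(245,180),fz(320,180),fz(283,200),'zf',zf)
E
```

```text
flange in tool [-0.00019174  0.00035489  0.05157003] res 0.00019037009193539206
206 267 297 [array([ 0.0352, -0.0068, -0.025 ]), array([ 0.0352,  0.007 , -0.025 ])]
212 266 297 [array([ 0.0324, -0.0073, -0.025 ]), array([ 0.0324,  0.0071, -0.025 ])]
z 0.16969632032793625 0.16962542540670236 0.16932292117007314 0.1697557591796225 0.19201345882189938 zf 0.16920003144592943
```

>>> {"op": "drive_tool", "data": {
  "travel": [
    [0.015,-0.0046,0],
    [0.025,-0.0078,0],
    [0.0255,-0.008,0],
    [0.0255,-0.008,0],
    [0.0255,-0.008,0],
    [0.0255,-0.008,0],
    [0.0255,-0.008,0],
    [0.0255,-0.008,0],
    [0.0255,-0.008,0],
    [0.0255,-0.008,0],
    [0.0255,-0.008,0],
    [0.022,-0.0067,0]
  ],
  "twist": [0,0,0,0,0,0,0,0,0,0,0,0],
  "hand": [0.01,0.01,0.01,0.01,0.01,0.01,0.01,0.01,0.01,0.01,0.01,0.01]
}}

```text
clock: 10.38
position: [0.5731, 0.1097, 0.1738]
tcp_rot: [0.88, 0.475, -0.001, -0.0]
contact_force: [0.3, -0.4, -2.6]
finger_gap: 0.0158
grasp_force: 40.0
```

>>> {"op": "drive_tool", "data": {
  "travel": [
    [0,0,0],
    [0,0,0],
    [0,0,0],
    [0,0,0],
    [0,0,0],
    [0,0,0],
    [0,0,0],
    [0,0,0],
    [0,0,0],
    [0,0,0],
    [0,0,0],
    [0,0,0]
  ],
  "twist": [-4,-6,-7,-7,-7,-7,-7,-7,-7,-7,-7,-7],
  "hand": [0.01,0.01,0.01,0.01,0.01,0.01,0.01,0.01,0.01,0.01,0.01,0.01]
}}

```text
clock: 11.38
position: [0.5728, 0.108, 0.1738]
tcp_rot: [0.367, 0.93, -0.001, -0.001]
contact_force: [0.3, 0.1, -2.7]
finger_gap: 0.0157
grasp_force: 40.0
```

>>> {"op": "drive_tool", "data": {
  "travel": [
    [0,0,0],
    [0,0,0],
    [0,0,0],
    [0,0,0],
    [0,0,0],
    [0,0,0],
    [0,0,0],
    [0,0,0],
    [0,0,0]
  ],
  "twist": [-7,-7,-7,-7,-5.5,-3,0,0,0],
  "hand": [0.01,0.01,0.01,0.01,0.01,0.01,0.01,0.01,0.01]
}}

```text
clock: 12.13
position: [0.5732, 0.1081, 0.1749]
tcp_rot: [0.061, 0.998, -0.0, -0.001]
contact_force: [-0.4, -0.1, -1.8]
finger_gap: 0.0158
grasp_force: 40.0
```

```bash
python3 - <<'E'
from h import *
s=ctrl.state();a=ang(s);print(s['clock'],s['position'],a,s['contact_force'],s['torque'],s['q'].round(2));print(totool(np.r_[.5727,.1083,0]-s['position'],a))
E
```

```text
12.1333 [0.57316251 0.10809922 0.17493186] 173.01753164516538 [-0.38419539 -0.07141742 -1.79952728] [ 0.08814635 -0.15577089  0.00733598] [ 0.14 -0.07  1.7  -0.    1.51 -1.31]
[4.83486082e-04 1.43066446e-04 1.74931856e-01]
```

>>> {"op": "drive_tool", "data": {
  "travel": [
    [0.0004,0,0.01],
    [0,0,0.015],
    [0,0,0.012],
    [0,0,0.006],
    [0,0,0.002],
    [0,0,0.002],
    [0,0,0.002],
    [0,0,0.002],
    [0,0,0.002],
    [0,0,0.002],
    [0,0,0],
    [0,0,0]
  ],
  "twist": [0,0,0,0,0,0,0,0,0,0,0,0],
  "hand": [0.01,0.01,0.01,0.01,0.01,0.01,0.01,0.01,0.01,0.01,0.01,0.01]
}}

```text
clock: 13.13
position: [0.573, 0.1082, 0.1209]
tcp_rot: [0.06, 0.998, -0.0, 0.0]
contact_force: [0.2, -0.4, -2.4]
finger_gap: 0.016
grasp_force: 40.0
```

>>> {"op": "drive_tool", "data": {
  "travel": [
    [0,0,0.001],
    [0,0,0.001],
    [0,0,0.001],
    [0,0,0.001],
    [0,0,0]
  ],
  "twist": [0,0,0,0,0],
  "hand": [0.01,0.01,0.01,0.01,0.01]
}}

```text
clock: 13.55
position: [0.5729, 0.1082, 0.1166]
tcp_rot: [0.06, 0.998, -0.0, -0.0]
contact_force: [-0.4, 0.1, -2.1]
finger_gap: 0.0156
grasp_force: 40.0
```

>>> {"op": "drive_tool", "data": {
  "travel": [
    [0,0,0.001],
    [0,0,0.001],
    [0,0,0.001],
    [0,0,0]
  ],
  "twist": [0,0,0,0],
  "hand": [0.01,0.01,0.01,0.01]
}}

```text
clock: 13.88
position: [0.5729, 0.1082, 0.1136]
tcp_rot: [0.06, 0.998, -0.0, -0.0]
contact_force: [0.9, 0.8, -2.5]
finger_gap: 0.0158
grasp_force: 40.0
```

>>> {"op": "drive_tool", "data": {
  "travel": [
    [0,0,0.001],
    [0,0,0.001],
    [0,0,0]
  ],
  "twist": [0,0,0],
  "hand": [0.01,0.01,0.01]
}}

```text
clock: 14.13
position: [0.5729, 0.1081, 0.1116]
tcp_rot: [0.06, 0.998, -0.0, -0.0]
contact_force: [-0.0, 1.4, -2.7]
finger_gap: 0.0156
grasp_force: 40.0
```

>>> {"op": "drive_tool", "data": {
  "travel": [
    [0,0,0.001],
    [0,0,0.001],
    [0,0,0]
  ],
  "twist": [0,0,0],
  "hand": [0.01,0.01,0.01]
}}

```text
clock: 14.38
position: [0.5729, 0.1082, 0.1096]
tcp_rot: [0.06, 0.998, -0.0, -0.0]
contact_force: [-0.0, -1.5, -1.7]
finger_gap: 0.0162
grasp_force: 40.0
```

>>> {"op": "drive_tool", "data": {
  "travel": [
    [0,0,0.001],
    [0,0,0.001],
    [0,0,0]
  ],
  "twist": [0,0,0],
  "hand": [0.01,0.01,0.01]
}}

```text
clock: 14.63
position: [0.5729, 0.1081, 0.1076]
tcp_rot: [0.06, 0.998, -0.0, -0.0]
contact_force: [-0.0, 0.5, -2.0]
finger_gap: 0.016
grasp_force: 40.0
```

>>> {"op": "drive_tool", "data": {
  "travel": [
    [0,0,0.001],
    [0,0,0.001],
    [0,0,0]
  ],
  "twist": [0,0,0],
  "hand": [0.01,0.01,0.01]
}}

```text
clock: 14.88
position: [0.5729, 0.1081, 0.1056]
tcp_rot: [0.06, 0.998, -0.0, -0.0]
contact_force: [0.2, 0.4, -1.0]
finger_gap: 0.0161
grasp_force: 40.0
```

>>> {"op": "drive_tool", "data": {
  "travel": [
    [0,0,0.001],
    [0,0,0],
    [0,0,0]
  ],
  "twist": [0,0,0],
  "hand": [0.01,0.01,0.01]
}}

```text
clock: 15.13
position: [0.573, 0.1082, 0.1048]
tcp_rot: [0.06, 0.998, 0.0, -0.0]
contact_force: [0.7, 0.1, -2.3]
finger_gap: 0.0158
grasp_force: 40.0
```

>>> {"op": "drive_tool", "data": {
  "travel": [
    [0,0,0.001],
    [0,0,0],
    [0,0,0]
  ],
  "twist": [0,0,0],
  "hand": [0.01,0.01,0.01]
}}

```text
clock: 15.38
position: [0.573, 0.1082, 0.1038]
tcp_rot: [0.06, 0.998, -0.0, -0.0]
contact_force: [-1.2, -1.6, -1.5]
finger_gap: 0.0154
grasp_force: 40.0
```

>>> {"op": "drive_tool", "data": {
  "travel": [
    [0,0,0.001],
    [0,0,0],
    [0,0,0]
  ],
  "twist": [0,0,0],
  "hand": [0.01,0.01,0.01]
}}

```text
clock: 15.63
position: [0.573, 0.1082, 0.1028]
tcp_rot: [0.06, 0.998, -0.0, -0.0]
contact_force: [-0.1, 0.3, -1.9]
finger_gap: 0.0162
grasp_force: 40.0
```

>>> {"op": "drive_tool", "data": {
  "travel": [
    [0,0,0.001],
    [0,0,0.001],
    [0,0,0],
    [0,0,0]
  ],
  "twist": [0,0,0,0],
  "hand": [0.01,0.01,0.01,0.01]
}}

```text
clock: 15.97
position: [0.573, 0.1082, 0.1007]
tcp_rot: [0.06, 0.998, -0.0, -0.0]
contact_force: [1.0, -0.0, -2.2]
finger_gap: 0.0158
grasp_force: 40.0
```

>>> {"op": "drive_tool", "data": {
  "travel": [
    [0,0,0.001],
    [0,0,0.001],
    [0,0,0],
    [0,0,0]
  ],
  "twist": [0,0,0,0],
  "hand": [0.01,0.01,0.01,0.01]
}}

```text
clock: 16.3
position: [0.573, 0.1082, 0.0987]
tcp_rot: [0.06, 0.998, -0.0, -0.0]
contact_force: [0.3, -0.2, -2.2]
finger_gap: 0.0156
grasp_force: 40.0
```

>>> {"op": "drive_tool", "data": {
  "travel": [
    [0,0,0.001],
    [0,0,0],
    [0,0,0]
  ],
  "twist": [0,0,0],
  "hand": [0.01,0.01,0.01]
}}

```text
clock: 16.55
position: [0.573, 0.1082, 0.0978]
tcp_rot: [0.06, 0.998, -0.0, -0.0]
contact_force: [-0.4, 0.6, -2.1]
finger_gap: 0.0156
grasp_force: 40.0
```

>>> {"op": "drive_tool", "data": {
  "travel": [
    [0,0,0.001],
    [0,0,0],
    [0,0,0]
  ],
  "twist": [0,0,0],
  "hand": [0.01,0.01,0.01]
}}

```text
clock: 16.8
position: [0.573, 0.1082, 0.0968]
tcp_rot: [0.06, 0.998, -0.0, -0.0]
contact_force: [-0.2, -0.0, -2.7]
finger_gap: 0.0157
grasp_force: 40.0
```

>>> {"op": "drive_tool", "data": {
  "travel": [
    [0,0,0.001],
    [0,0,0],
    [0,0,0]
  ],
  "twist": [0,0,0],
  "hand": [0.01,0.01,0.01]
}}

```text
clock: 17.05
position: [0.5731, 0.1082, 0.0959]
tcp_rot: [0.06, 0.998, 0.0, 0.0]
contact_force: [-0.1, -0.0, -0.9]
finger_gap: 0.016
grasp_force: 40.0
```

>>> {"op": "drive_tool", "data": {
  "travel": [
    [0,0,0.001],
    [0,0,0],
    [0,0,0]
  ],
  "twist": [0,0,0],
  "hand": [0.01,0.01,0.01]
}}

```text
clock: 17.3
position: [0.5731, 0.1082, 0.095]
tcp_rot: [0.06, 0.998, 0.0, 0.0]
contact_force: [0.5, -0.9, 0.3]
finger_gap: 0.0157
grasp_force: 40.0
```

The lid touched at TCP ≈ 0.096 and yields softly at about 3 N/mm. So the pins are in the gaps, the lid is on the seal, and the ring is about nominal. I'll twist now, sinking with the ramps.

>>> {"op": "drive_tool", "data": {
  "travel": [
    [0,0,0],
    [0,0,0],
    [0,0,0],
    [0,0,0],
    [0,0,0],
    [0,0,0]
  ],
  "twist": [0,2,3,3,2,0],
  "hand": [0.01,0.01,0.01,0.01,0.01,0.01],
  "newtons": 55
}}

```text
clock: 17.8
position: [0.5731, 0.1082, 0.095]
tcp_rot: [0.147, 0.989, 0.0, 0.0]
contact_force: [-0.6, 0.3, 0.6]
finger_gap: 0.0156
grasp_force: 55.0
```

```bash
cat > s.py <<'E'
from h import *
s=ctrl.state();print(s['clock'],s['position'].round(4),round(173.0-ang(s)%360,2),s['contact_force'].round(1),s['torque'].round(2),s['finger_gap'])
E
python3 s.py
```

```text
17.8 [0.5731 0.1082 0.095 ] 9.96 [-0.6  0.3  0.6] [ 0.02 -0.1  -0.02] 0.01564511507873575
```

>>> {"op": "drive_tool", "data": {
  "travel": [
    [0,0,0],
    [0,0,0],
    [0,0,0],
    [0,0,0.0001],
    [0,0,0.0002],
    [0,0,0.0002],
    [0,0,0]
  ],
  "twist": [2,3,3,3,3,2,0],
  "hand": [0.01,0.01,0.01,0.01,0.01,0.01,0.01]
}}

```text
clock: 18.38
position: [0.5732, 0.1082, 0.0945]
tcp_rot: [0.283, 0.959, 0.0, 0.0]
contact_force: [0.2, 0.4, 2.5]
finger_gap: 0.0155
grasp_force: 55.0
```

```bash
python3 s.py
```

```text
18.3833 [0.5732 0.1082 0.0945] 25.89 [0.2 0.4 2.5] [ 0.01 -0.1  -0.08] 0.015489205538178428
```

>>> {"op": "drive_tool", "data": {
  "travel": [
    [0,0,0],
    [0,0,0.0001],
    [0,0,0.0001],
    [0,0,0.0002],
    [0,0,0.0002],
    [0,0,0]
  ],
  "twist": [2,3,3,3,3,0],
  "hand": [0.01,0.01,0.01,0.01,0.01,0.01]
}}

```text
clock: 18.88
position: [0.5732, 0.1082, 0.0941]
tcp_rot: [0.398, 0.917, 0.0, 0.0]
contact_force: [0.7, 0.2, 2.9]
finger_gap: 0.0154
grasp_force: 55.0
```

```bash
python3 s.py
```

```text
18.8833 [0.5732 0.1082 0.0941] 39.89 [0.7 0.2 2.9] [ 0.04 -0.14 -0.1 ] 0.015378074822493107
```

>>> {"op": "drive_tool", "data": {
  "travel": [
    [0,0,0.0001],
    [0,0,0.0002],
    [0,0,0.0002],
    [0,0,0.0002],
    [0,0,0]
  ],
  "twist": [2,3,3,2,0],
  "hand": [0.01,0.01,0.01,0.01,0.01]
}}

```text
clock: 19.3
position: [0.5733, 0.1082, 0.0935]
tcp_rot: [0.475, 0.88, 0.0, 0.0]
contact_force: [0.1, 0.2, 5.8]
finger_gap: 0.0156
grasp_force: 55.0
```

```bash
python3 s.py
```

```text
19.3 [0.5733 0.1082 0.0935] 49.78 [0.1 0.2 5.8] [-0.01 -0.15 -0.05] 0.015568040612214293
```

>>> {"op": "drive_tool", "data": {
  "travel": [
    [0,0,0.0002],
    [0,0,0.0003],
    [0,0,0.0002],
    [0,0,0.0001],
    [0,0,0]
  ],
  "twist": [2,3,3,2,0],
  "hand": [0.01,0.01,0.01,0.01,0.01]
}}

```text
clock: 19.72
position: [0.5733, 0.1082, 0.0928]
tcp_rot: [0.55, 0.835, 0.0, 0.0]
contact_force: [-0.3, 0.5, 6.1]
finger_gap: 0.0155
grasp_force: 55.0
```

```bash
python3 s.py
```

```text
19.7167 [0.5733 0.1082 0.0928] 59.77 [-0.3  0.5  6.1] [-0.06 -0.05 -0.02] 0.015450030514904196
```

>>> {"op": "drive_tool", "data": {
  "travel": [
    [0,0,0.0001],
    [0,0,0],
    [0,0,0],
    [0,0,0],
    [0,0,0]
  ],
  "twist": [2,2,1.5,1,0],
  "hand": [0.01,0.01,0.01,0.01,0.01]
}}

```text
clock: 20.13
position: [0.5734, 0.1082, 0.0928]
tcp_rot: [0.596, 0.803, 0.0, 0.0]
contact_force: [0.3, 0.1, 6.6]
finger_gap: 0.0157
grasp_force: 55.0
```

```bash
python3 s.py
```

```text
20.1333 [0.5734 0.1082 0.0928] 66.19 [0.3 0.1 6.6] [-0.08 -0.07  0.07] 0.015742908794310766
```

>>> {"op": "drive_tool", "data": {
  "travel": [
    [0,0,0],
    [0,0,0],
    [0,0,0],
    [0,0,0]
  ],
  "twist": [1,1,0,0],
  "hand": [0.01,0.01,0.01,0.01]
}}

```text
clock: 20.47
position: [0.5734, 0.1082, 0.0928]
tcp_rot: [0.61, 0.793, 0.0, 0.0]
contact_force: [-0.3, -0.3, 6.8]
finger_gap: 0.0158
grasp_force: 55.0
```

```bash
python3 s.py
```

```text
20.4667 [0.5734 0.1082 0.0928] 68.13 [-0.3 -0.3  6.8] [-0.08 -0.14  0.03] 0.01578716260889618
```

>>> {"op": "drive_tool", "data": {
  "travel": [
    [0,0,0],
    [0,0,0],
    [0,0,0]
  ],
  "twist": [1,0,0],
  "hand": [0.01,0.01,0.01]
}}

```text
clock: 20.72
position: [0.5735, 0.1082, 0.0928]
tcp_rot: [0.617, 0.787, 0.001, 0.001]
contact_force: [1.4, -0.4, 7.1]
finger_gap: 0.0155
grasp_force: 55.0
```

```bash
python3 s.py
```

```text
20.7167 [0.5735 0.1082 0.0928] 69.13 [ 1.4 -0.4  7.1] [-0.04 -0.35  0.04] 0.01551927139178177
```

>>> {"op": "drive_tool", "data": {
  "travel": [
    [0,0,0],
    [0,0,0],
    [0,0,0]
  ],
  "twist": [1,0,0],
  "hand": [0.01,0.01,0.01]
}}

```text
clock: 20.97
position: [0.5737, 0.1082, 0.0929]
tcp_rot: [0.623, 0.782, 0.001, 0.001]
contact_force: [3.7, -0.2, 5.2]
finger_gap: 0.0156
grasp_force: 55.0
```

```bash
python3 s.py
```

```text
20.9667 [0.5737 0.1082 0.0929] 70.12 [ 3.7 -0.2  5.2] [-0.03 -0.69  0.24] 0.015552110820008834
```

>>> {"op": "drive_tool", "data": {
  "travel": [
    [0,0,0],
    [0,0,0],
    [0,0,0]
  ],
  "twist": [0.7,0,0],
  "hand": [0.01,0.01,0.01]
}}

```text
clock: 21.22
position: [0.5738, 0.1082, 0.0929]
tcp_rot: [0.628, 0.778, 0.001, 0.001]
contact_force: [3.9, 0.9, 4.2]
finger_gap: 0.0155
grasp_force: 55.1
```

```bash
python3 s.py
```

```text
21.2167 [0.5738 0.1082 0.0929] 70.81 [3.9 0.9 4.2] [-0.02 -0.79  0.43] 0.015493721225074518
```

The yaw torque is climbing, so one pin is on the stop. I'll ease the sideways load and turn slightly more.

>>> {"op": "drive_tool", "data": {
  "travel": [
    [0,0.0003,0],
    [0,0.0003,0],
    [0,0,0],
    [0,0,0]
  ],
  "twist": [0,0,0.7,0],
  "hand": [0.01,0.01,0.01,0.01]
}}

```text
clock: 21.55
position: [0.574, 0.1083, 0.0928]
tcp_rot: [0.633, 0.774, 0.0, 0.0]
contact_force: [0.3, -0.5, 7.2]
finger_gap: 0.0155
grasp_force: 55.3
```

```bash
python3 s.py
```

```text
21.55 [0.574  0.1083 0.0928] 71.54 [ 0.3 -0.5  7.2] [-0.13 -0.06  0.66] 0.01547009708136447
```

>>> {"op": "drive_tool", "data": {
  "travel": [
    [0,0.0002,0],
    [0,0,0],
    [0,0,0]
  ],
  "twist": [0.7,0,0],
  "hand": [0.01,0.01,0.01]
}}

```text
clock: 21.8
position: [0.5741, 0.1083, 0.0928]
tcp_rot: [0.637, 0.771, 0.0, 0.0]
contact_force: [-1.2, -0.5, 7.6]
finger_gap: 0.0156
grasp_force: 55.5
```

```bash
python3 s.py
```

```text
21.8 [0.5741 0.1083 0.0928] 72.19 [-1.2 -0.5  7.6] [-0.22  0.15  0.8 ] 0.01558767441743458
```

Torque is 0.8 N m with almost no side force, so the lid is up to the stop. I'll relax the twist, release and check.

>>> {"op": "drive_tool", "data": {
  "travel": [
    [0,0,-0.0001],
    [0,-0.0001,-0.0001],
    [0,0,0],
    [0,0,0],
    [0,0,0],
    [0,0,0],
    [0,0,0],
    [0,0,0]
  ],
  "twist": [-0.7,-0.6,0,0,0,0,0,0],
  "hand": [0.01,0.01,0.01,0.018,0.022,0.026,0.03,0.035]
}}

```text
clock: 22.47
position: [0.5736, 0.1083, 0.0921]
tcp_rot: [0.63, 0.776, -0.0, -0.0]
contact_force: [0.1, -0.2, 0.1]
finger_gap: 0.0323
grasp_force: 0.0
```

```bash
python3 s.py
```

```text
22.4667 [0.5736 0.1083 0.0921] 71.12 [ 0.1 -0.2  0.1] [-0.05 -0.1  -0.05] 0.0322712437247122
```

>>> {"op": "drive_tool", "data": {
  "travel": [
    [0,0,-0.005],
    [0,0,-0.01],
    [0,0,-0.02],
    [0,0,-0.03],
    [0,0,-0.03],
    [0,0,-0.03],
    [0,0,-0.02],
    [0,0,0],
    [0,0,0]
  ],
  "twist": [0,0,0,0,0,0,0,0,0],
  "hand": [0.04,0.05,0.05,0.05,0.05,0.05,0.05,0.05,0.05]
}}

```text
clock: 23.22
position: [0.5741, 0.1084, 0.2394]
tcp_rot: [0.63, 0.776, 0.001, 0.001]
contact_force: [-1.0, -0.7, -0.7]
finger_gap: 0.0499
grasp_force: 0.0
```

```bash
python3 s.py; python3 - <<'E'
from h import *
c=cam('wrist','w_end.png');np.savez('w_end.npz',**c)
x0,y0,x1,y1=262,148,302,235
g=cv2.cvtColor(c['img'],cv2.COLOR_RGB2GRAY);hs=cv2.cvtColor(c['img'],cv2.COLOR_RGB2HSV)
s=ctrl.state();z=.103+.015
Q=np.array([pt(c,u,v) for v in range(100,260) for u in range(210,350)]);r=np.hypot(Q[:,0]-.574,Q[:,1]-.108)
b=Q[(r<.045)&(Q[:,2]>.106)];print(len(b),np.median(b[:,2]),b.mean(0))
d=b[:,:2]-b[:,:2].mean(0);w=np.linalg.svd(d,full_matrices=0)[2][0];print('bar ang',np.degrees(np.arctan2(w[1],w[0]))%180)
f=Q[(r<.05)&(r>.02)&(Q[:,2]<.1)&(Q[:,2]>.07)];A=np.c_[f[:,:2]-[.574,.108],np.ones(len(f))];print('flange plane',np.linalg.lstsq(A,f[:,2],rcond=None)[0])
E
```

```text
23.2167 [0.5741 0.1084 0.2394] 71.16 [-1.  -0.7 -0.7] [-0.08 -0.09 -0.01] 0.04994115226434008
2103 0.11897084222870924 [0.57124227 0.11192819 0.16856254]
bar ang 1.163823143937152
flange plane [7.82591002e-05 2.57484156e-03 8.86176659e-02]
```

View pics/w_end.png

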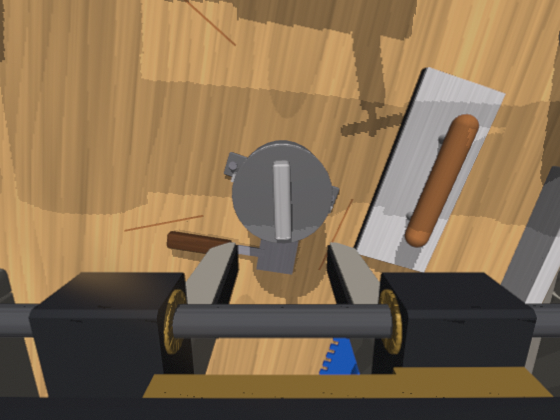

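The lid is seated level in the pot, with the bar from (281,162) to (283,238) and the feet at (233,165) and (334,198). As a last check I'll measure the bar's angle.

```bash
python3 - <<'E'
from h import *
c=dict(np.load('w_end.npz'))
Q=np.array([pt(c,u,v) for v in range(150,243) for u in range(255,312)]);r=np.hypot(Q[:,0]-.574,Q[:,1]-.108)
b=Q[(r<.045)&(Q[:,2]>.108)&(Q[:,2]<.13)];d=b[:,:2]-b[:,:2].mean(0);w=np.linalg.svd(d,full_matrices=0)[2][0]
a=np.degrees(np.arctan2(w[1],w[0]))%180;print(len(b),b.mean(0),'bar ang',a,'turned',173-a,'tool',ang())
E
```

```text
1295 [0.57293426 0.10999011 0.11816032] bar ang 103.34729571375293 turned 69.65270428624707 tool 101.84504076506674
```

```bash
python3 -c "
from bench import ctrl
print(ctrl.job_done())"
```

```text
the job is handed in; nothing more can be done
None
```

The grout keeper is closed and handed in: the lid turned about 70° clockwise to the stop and sits level on the seal at its twisted-home height, the gripper is released and clear, and the arm and lid met nothing but the pot on the way.

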